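# Shut and latch the chip guard gate

## Task

The little gate of the chip guard on the carving bench stands open. Before the buffing motor is used, lift the gate's steel latch bar by its upright thumb tab, swing the gate shut with the bar held clear over the striker, and let the bar drop fully home into the catch behind it. Feel your way with a light push: do not ram or force the latch, leave the other things on the bench alone, and let go when the gate is latched.

Things in the scene. Friction and masses are not known exactly. Their poses are not given: they have to be found in the camera images.
- guard: Chip guard: low wooden pen fixed on the bench, 300 x 340 mm, walls 90 mm high on three sides, a buffing motor inside, a gate on the side facing the robot. Origin: on the bench, middle of the gate line. x points into the pen (the way the gate closes), y to the hinge side, z up. Posts 118 mm high at y = +152 (hinge) and y = -150 mm (latch).
- gate_hinge (a point): Point on the gate's vertical hinge axis, at guard x = 0, y = +130 mm, 90 mm above the bench. The frame turns with the gate: its -y runs along the gate to the free edge (240 mm away), its -x is the outer face's side.
- gate (a joint): Gate angle in rad. Wooden frame 18 mm thick, top edge 100 mm above the bench. 0 = shut with the keeper as nominally set (gate in the plane x = 0 of the guard), positive = swung open towards the robot; range -0.07 to 1.0. Stiff hinge (about 0.25 Nm): it stays where it is left.
- latch_pivot (a point): Horizontal pivot of the latch bar, on the outer (robot's) face of the gate: 110 mm from the hinge axis along the gate, 25 mm out from the gate's mid-plane (the bar's mid-plane), 90 mm above the bench (the level bar's mid-line).
- latch (a joint): Latch bar angle in rad. 0 = bar level, both on its staple on the open gate and when fully home in the catch; positive = free end lifted; a stop ends the lift at 0.24. The steel bar is 8 mm thick, 16 mm high, its free end 195 mm from the pivot, past the gate's free edge; about 0.25 kg with the tab. It falls back by its own weight when let go.
- tab (a point): Grip point on the thumb tab, a plain upright steel plate on the latch bar: 14 mm thick across the gate (pinch it this way, from above), 24 mm wide along the gate, top 14 mm above this point. With the bar level the point is 142 mm above the bench; 90 mm from the pivot along the bar, 52 mm above its mid-line. x across the gate (into the pen when shut), y along the bar to the pivot.
- bar_end (a point): Middle of the free end face of the latch bar.
- keeper_place (a point): Nominal middle of the catch slot, 82 mm above the bench, 280 mm from the hinge along the gate line, at guard x = -25 mm. The open-topped slot is 13 mm wide (2.5 mm play each side of the bar). The steel keeper (striker, slot, back stop; 20 mm wide along the bar) sits on slotted holes: its true place is up to 15 mm along guard x either way from this, not measured, to be felt or seen.
- striker (a point): Nominal middle of the striker's top (shifts with the keeper, up to 15 mm along guard x). A square upright lip 12 mm thick on the robot's side of the slot, no ramp; its top is 16 mm above the underside of a level bar, so the bar must be lifted at least 0.11 rad to pass over it. The latch stands only a light push against the keeper: under 15 N.
- back_stop (a point): Nominal middle of the top of the back stop (shifts with the keeper): rigid steel upright behind the slot, 56 mm above the underside of a level bar; the bar cannot pass it. Bar against it = just inside the slot's far side, gate angle about 0.009 below the slot's middle. Slot middle is at gate angle 0 nominally, shifted up to 0.054 rad either way with the keeper.
- jar: White jar, 52 mm across, 85 mm high, right of the guard; leave alone. Origin at the centre of its underside.
- varnish: Small glass bottle with a black cap, 36 mm across, 70 mm high, right of the guard; leave alone. Origin at the centre of its underside.
- blank: Pale bone blank 100 x 35 x 16 mm lying inside the pen; leave alone. Origin at the centre of its underside.
- awl: Hand tool with a red handle, 160 mm long, lying left of the guard; leave alone. Origin on its long axis, on the bench.

How it is judged:
By the outcome, as a careful person would: the job done as asked, in the order asked, and still so for the second after the job is handed in, with the robot touching nothing.
It also fails if it takes over 38 s, if anything falls off the work surface, if the arm or the gripper's body presses on something with over 40 N, if the wrist force passes 120 N, or if a joint passes its speed limit or range.

## Robot

A 7-joint arm with a two-finger parallel gripper is mounted at the origin on the work surface. World frame = base frame: x ahead of the robot, y to its left, z up, the work surface at z = 0. Lengths are in m, angles in rad, forces in N, time in s.
With the tool pointing down it reaches from about 0.375 to 0.925 m from the base axis. Payload 3.1 kg.
Tool frame: the origin (TCP) lies between the finger pads; the fingertips stand 19 mm ahead of it and the grasp point (between the pads) is the TCP; z points along the fingers, y is the direction in which the jaws open and shut (so a half turn about z gives the same grasp; the last joint's range is limited). The gripper opens to 85 mm and grips with 20 to 120 N. Pads are 22 mm wide; open, the fingers measure 114 mm over their backs; the gripper's body (76 mm by 85 mm) begins 54 mm behind the grasp point. The pads swing forward as they close: fully open they stand 13 mm farther back than shut.
Start: joints at [1.024, 0.383, 0.044, 1.598, -0.018, 1.161, -0.05], TCP at [0.282, -0.586, 0.25] pointing down, gripper open.
Joint ranges: [-2.61, 2.61], [-0.41, 2.15], [-1.48, 1.57], [0, 2.5], [-1.57, 4.71], [0.05, 1.97], [-2.85, 2.85]. Speed limits (rad/s): [2.79, 2.79, 3.14, 3.14, 3.14, 3.14, 3.14].

## Interface

Orientations are given as a unit quaternion [x, y, z, w].
In Python, from bench import move_ptp, movel, move_j, move_gripper, pause, inverse_kinematics, read_camera, camera_params, MotionError, sign_off, look_for, tip_of, read_time_s, read_qpos, read_joint_vel, read_effort, read_eef_pos, read_tcp_rot, read_ft_force, read_ft_torque, read_finger_gap gives the robot as it stands. Calls block until the motion is done:
- move_ptp(position, orientation): joint-space move of the TCP to a pose.
- movel(position, orientation=None, speed=0.15): straight line of the TCP; orientation=None keeps the orientation; speed is the mean speed in m/s.
- move_j(angles): joint-space move.
- move_gripper(opening, effort=None): finger opening in m; effort is the grip in N (None keeps the last); returns when the fingers have stopped.
- pause(seconds).
- inverse_kinematics(position, orientation): joint angles nearest the present ones, or None.
- read_camera(name): name is "scene" or "top" or "wrist"; returns the picture (420x560x3 uint8, red, green, blue); there is no depth.
- camera_params(name): a dict with "K" (3x3 intrinsics, pixels), "camera_from_world" (4x4, takes a point from world to camera coordinates). Camera axes: x right, y down, z forward; pixel columns grow to the right and rows downward; lengths in m; the calibration is good to about 2 mm. A picture is of the moment at which its call begins: read the wrist's pose just before it. camera_params takes no time and is no camera call; for the wrist camera it gives the pose at the moment of the call.
A pose or a line that the arm cannot do raises MotionError and nothing moves.
- sign_off(): hands the job in, once; it reports no verdict.
Trained networks look in the newest picture that a camera, given by its name, has taken for a name from the list of things; names that differ only in an ending like _2 or _b are one class to them, and where a whole thing is asked for, a point or a joint stands for the part that bears it (a point fixed in the world has none). Each returns a list of dicts, best first, with "confidence" (0 to 1); they miss things now and then, are a little off and sometimes report something else, mostly with a low value. They report only what shows in the picture. A call takes as long as a camera call.
- look_for(camera, name): "at" ([column, row] in pixels, amid what is visible of it).
- tip_of(camera, name): "at" ([column, row] in pixels: a listed point, or the origin of a listed thing).
Readings, each from a call of its own:
- read_time_s(): time.
- read_qpos(): joint angles.
- read_joint_vel(): joint speeds.
- read_effort(): joint torques, N m.
- read_eef_pos(): TCP position.
- read_tcp_rot(): TCP orientation.
- read_ft_force(): force on the tool from outside, world axes, zero at the start.
- read_ft_torque(): the same for the moment, N m.
- read_finger_gap(): finger opening in m.
Only numpy, scipy, OpenCV 4.12 (cv2) and the standard library are available. Lean on these libraries where they do the work, as an engineer would, in place of code of your own. Each camera call takes 0.05 s, during which the arm holds its last target. There are 200 camera calls.

## Working session

There is one attempt and no reset: what is moved stays moved. The work goes in short steps, each a Python script; the robot and the scene stay as the last script left them, time stands still between calls to the robot, and variables do not carry over. Pictures are saved under pics/ and viewed, about 8 in all and at most 12, crops included, and the job is handed in when it is done.

```bash
mkdir -p pics; ls
cat > h.py <<'E'
from bench import *
import numpy as np, cv2
from scipy.spatial.transform import Rotation as R
def P(c):
    d=camera_params(c); return np.array(d["K"]),np.array(d["camera_from_world"])
def proj(c,p):
    K,T=P(c); q=K@(T[:3,:3]@np.array(p)+T[:3,3]); return q[:2]/q[2]
def atz(c,uv,z):
    K,T=P(c); d=T[:3,:3].T@np.linalg.solve(K,[uv[0],uv[1],1]); o=-T[:3,:3].T@T[:3,3]
    return o+d*(z-o[2])/d[2]
def save(c,n):
    im=read_camera(c); cv2.imwrite(f"pics/{n}.png",im[:,:,::-1]); return im
E
python3 - <<'E'
from h import *
print(read_time_s(), read_tcp_rot())
a=save("scene","s0");b=save("top","t0")
Z={"guard":0,"gate_hinge":.09,"latch_pivot":.09,"tab":.142,"bar_end":.09,"keeper_place":.082,"striker":.098,"back_stop":.138}
for c in("top","scene"):
    for n,z in Z.items():
        r=tip_of(c,n)
        for e in r[:1]: print(c,n,np.round(e["at"]),round(e["confidence"],2),np.round(atz(c,e["at"],z),3))
print(read_time_s())
E
```

```text
pics
0.0 [ 9.74923071e-01  2.22538209e-01 -3.64391287e-04 -1.27234686e-03]
top guard [257. 234.] 0.81 [0.63  0.091 0.   ]
top gate_hinge [187. 220.] 0.61 [0.65  0.222 0.09 ]
top latch_pivot [222. 264.] 0.91 [0.564 0.153 0.09 ]
top tab [259. 295.] 0.61 [0.505 0.08  0.142]
top bar_end [305. 328.] 0.94 [ 0.441 -0.002  0.09 ]
top keeper_place [188. 222.] 0.66 [0.647 0.222 0.082]
top striker [330. 256.] 0.71 [ 0.574 -0.053  0.098]
top back_stop [329. 238.] 0.63 [ 0.605 -0.048  0.138]
scene guard [345. 262.] 0.68 [0.563 0.154 0.   ]
scene gate_hinge [343. 264.] 0.61 [0.648 0.225 0.09 ]
scene latch_pivot [344. 231.] 0.66 [0.573 0.15  0.09 ]
scene tab [347. 188.] 0.83 [0.506 0.084 0.142]
scene bar_end [337. 183.] 0.88 [ 0.448 -0.006  0.09 ]
scene keeper_place [280. 196.] 0.65 [ 0.592 -0.055  0.082]
scene striker [289. 192.] 0.83 [ 0.577 -0.035  0.098]
scene back_stop [276. 175.] 0.8 [ 0.598 -0.061  0.138]
0.9
```

View pics/t0.png

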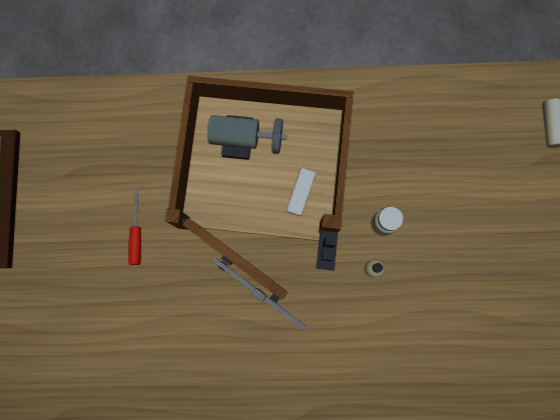

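View pics/s0.png

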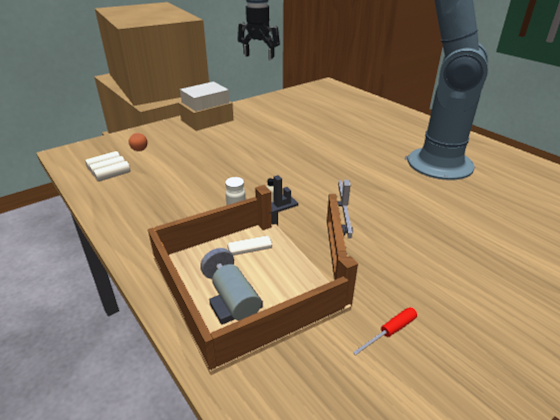

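The top view shows the open gate from the hinge at about (187,220) to (284,296), the bar end at (305,328) and the keeper at about (328,250). I'll take one closer wrist view for the keeper and guard yaw.

Run:
```python
from h import *
im=cv2.imread("pics/t0.png")[200:340,165:365]
cv2.imwrite("pics/t0c.png",cv2.resize(im,None,fx=4,fy=4,interpolation=cv2.INTER_CUBIC))
K,T=P("top"); print("top cam",-T[:3,:3].T@T[:3,3])
K,T=P("wrist"); print("wrist cam",-T[:3,:3].T@T[:3,3],T[2,:3],K[0,0])
# yaw so jaw y ~ perpendicular to open gate: try moving above the tab
g=np.array([.441,-.002])-np.array([.564,.153]); print("bar len",np.hypot(*g),g/np.hypot(*g))
for p in ([.55,.0,.36],[.505,.082,.2],[.6,.05,.16]):
  for yaw in np.radians([-180,-135,-90,-45,0,45,90,135]):
    q=(R.from_euler('z',yaw)*R.from_euler('x',np.pi)).as_quat()
    s=inverse_kinematics(p,q); print(p,round(np.degrees(yaw)),None if s is None else np.round(s,2))
```

```text
top cam [0.51968992 0.02982467 1.03510503]
wrist cam [ 0.34397966 -0.55554251  0.37444931] [-0.24437402 -0.11857477 -0.96240395] 350.7289295819935
bar len 0.19787369708983552 [-0.62160864 -0.78332796]
[0.55, 0.0, 0.36] -180 [ 0.53  0.17 -0.68  1.67  0.11  1.34  1.41]
[0.55, 0.0, 0.36] -135 [ 0.95  0.33 -1.24  1.66  0.31  1.38  2.03]
[0.55, 0.0, 0.36] -90 [ 0.95  0.33 -1.24  1.66  0.31  1.38  2.82]
[0.55, 0.0, 0.36] -45 [ 0.29  0.14 -0.41  1.68  0.06  1.33 -2.48]
[0.55, 0.0, 0.36] 0 [ 0.33  0.14 -0.45  1.68  0.06  1.33 -1.7 ]
[0.55, 0.0, 0.36] 45 [ 0.36  0.15 -0.48  1.68  0.07  1.33 -0.92]
[0.55, 0.0, 0.36] 90 [ 0.42  0.15 -0.55  1.68  0.08  1.33 -0.14]
[0.55, 0.0, 0.36] 135 [ 0.48  0.16 -0.62  1.68  0.1   1.33  0.63]
[0.505, 0.082, 0.2] -180 [ 0.5   0.28 -0.83  1.94  0.24  1.02  1.13]
[0.505, 0.082, 0.2] -135 [ 0.8   0.45 -1.23  1.93  0.48  1.1   1.73]
[0.505, 0.082, 0.2] -90 [ 0.8   0.45 -1.23  1.93  0.48  1.1   2.51]
[0.505, 0.082, 0.2] -45 [ 0.22  0.22 -0.51  1.95  0.13  1.   -2.7 ]
[0.505, 0.082, 0.2] 0 [ 0.3   0.23 -0.6   1.95  0.15  1.   -1.94]
[0.505, 0.082, 0.2] 45 [ 0.35  0.24 -0.65  1.95  0.17  1.01 -1.17]
[0.505, 0.082, 0.2] 90 [ 0.38  0.25 -0.69  1.95  0.18  1.01 -0.39]
[0.505, 0.082, 0.2] 135 [ 0.42  0.25 -0.73  1.95  0.2   1.01  0.38]
[0.6, 0.05, 0.16] -180 [ 0.39  0.48 -0.67  1.77  0.34  1.02  1.16]
[0.6, 0.05, 0.16] -135 [ 0.75  0.77 -1.25  1.75  0.78  1.22  1.64]
[0.6, 0.05, 0.16] -90 [ 0.75  0.77 -1.25  1.75  0.78  1.22  2.43]
[0.6, 0.05, 0.16] -45 [ 0.09  0.41 -0.3   1.78  0.14  0.97 -2.62]
[0.6, 0.05, 0.16] 0 [ 0.19  0.42 -0.41  1.78  0.2   0.98 -1.88]
[0.6, 0.05, 0.16] 45 [ 0.25  0.44 -0.5   1.77  0.25  0.99 -1.13]
[0.6, 0.05, 0.16] 90 [ 0.31  0.45 -0.58  1.77  0.29  1.   -0.37]
[0.6, 0.05, 0.16] 135 [ 0.36  0.47 -0.64  1.77  0.32  1.01  0.39]
```

View pics/t0c.png

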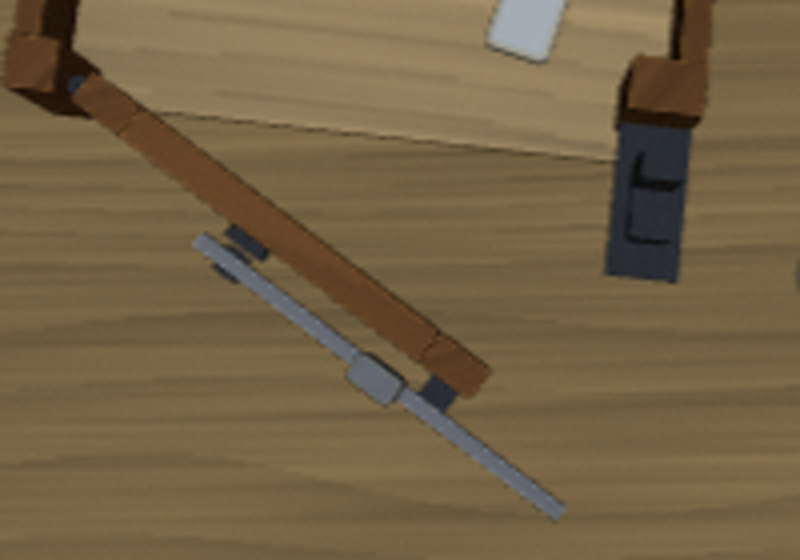

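The 4x crop shows the hinge pin at (77,84), bar end (560,512), tab top (375,378), and the keeper plate at columns 605-690. I'll fit the scene pose and move to a keeper view.

```bash
cat >> h.py <<'E'
def rz(a): return R.from_euler('z',a).as_matrix()
class Sc:
    def __init__(s,ox,oy,psi): s.o=np.array([ox,oy,0]); s.G=rz(psi); s.psi=psi
    def guard(s,p): return s.o+s.G@np.array(p)
    def gate(s,th,p): return s.guard([0,.13,0])+s.G@rz(-th)@np.array(p)   # p in gate frame, z from bench
    def bar(s,th,la,r,h): # r along bar from pivot, h above midline
        return s.gate(th,[-.025,-.11-r*np.cos(la)+h*np.sin(la),.09+r*np.sin(la)+h*np.cos(la)])
    def quat(s,th,la): # tool down, jaws across gate; tilt with bar
        return (R.from_euler('z',s.psi-th)*R.from_euler('x',-la)*R.from_euler('z',np.pi/2)*R.from_euler('x',np.pi)).as_quat()
E
cat > fit.py <<'E'
from h import *
from scipy.optimize import least_squares
import json
c=lambda u,v:(165+u/4,200+v/4)
def model(x):
    s=Sc(*x[:3]); th=x[3]
    return [(s.guard([x[4],.152,.118]),c(32,63)),(s.guard([x[4],-.150,.118]),c(667,90)),
     (s.gate(th,[0,0,.1]),c(77,84)),(s.gate(th,[.009,-.24,.1]),c(490,372)),(s.gate(th,[-.009,-.24,.1]),c(470,397)),
     (s.bar(th,0,.195,.008),c(560,512)),(s.bar(th,0,.09,.066),c(375,376))]
f=lambda x:np.concatenate([proj("top",p)-np.array(u) for p,u in model(x)])
r=least_squares(f,[.63,.09,-.1,.6,0])
print(r.x,np.round(r.fun.reshape(-1,2),1)); json.dump(list(r.x),open("fit.json","w"))
E
python3 fit.py
python3 - <<'E'
from h import *; import json
x=json.load(open("fit.json")); s=Sc(*x[:3])
q=s.quat(0,0); print(np.degrees(R.from_quat(q).as_euler('zyx')))
k=s.guard([-.025,-.15,.11]); d=s.G@np.array([0,1,0])
move_ptp(list(np.r_[k[:2]+d[:2]*.014,.28]),list(q)); print(read_time_s())
save("wrist","w1"); K,T=P("wrist"); np.savez("w1.npz",K=K,T=T)
for n,p in dict(keep=[-.025,-.15,.082],strik=[-.025-.0125,-.15,.098],back=[-.025+.0065,-.15,.138],post=[0,-.15,.118]).items(): 
    print(n,np.round(proj("wrist",s.guard(p))),np.round(proj("top",s.guard(p)),1),[ (np.round(e["at"],1),round(e["confidence"],2)) for e in tip_of("wrist",dict(keep="keeper_place",strik="striker",back="back_stop",post="bar_end")[n])[:1]])
print(read_time_s(),read_eef_pos())
E
```

```text
[ 0.63930575  0.09402684 -0.06730918  0.59231835  0.006005  ] [[-1.1 -0.1]
 [-0.1  0. ]
 [ 0.8 -0.5]
 [ 0.6 -0.9]
 [-0.2  0.7]
 [ 0.4  0.2]
 [-0.4  0.4]]
[-86.14346828   0.         180.        ]
3.1667
keep [283. 200.] [329.5 240.8] [(array([263.6, 199.1]), 0.96)]
strik [269. 205.] [330.  246.6] []
back [291. 218.] [332.2 234.5] [(array([276. , 216.5]), 0.79)]
post [312. 211.] [331.5 225.7] [(array([ 99.7, 157.7]), 0.68)]
3.4167 [ 0.60516382 -0.04080198  0.27988521]
```

View pics/w1.png

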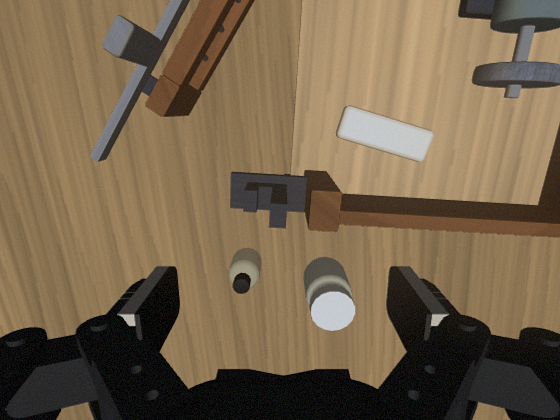

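The wrist view shows the keeper at columns 232-305, rows 172-228, and the post top at about (324,211). The keeper looks shifted toward the robot, so I'll enlarge it.

Run:
```python
from h import *; import json
im=cv2.imread("pics/w1.png")[160:240,225:345]
im=cv2.convertScaleAbs(cv2.resize(im,None,fx=6,fy=6,interpolation=cv2.INTER_CUBIC),alpha=2.2,beta=10)
cv2.imwrite("pics/w1c.png",im)
```

```text
(no output)
```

View pics/w1c.png

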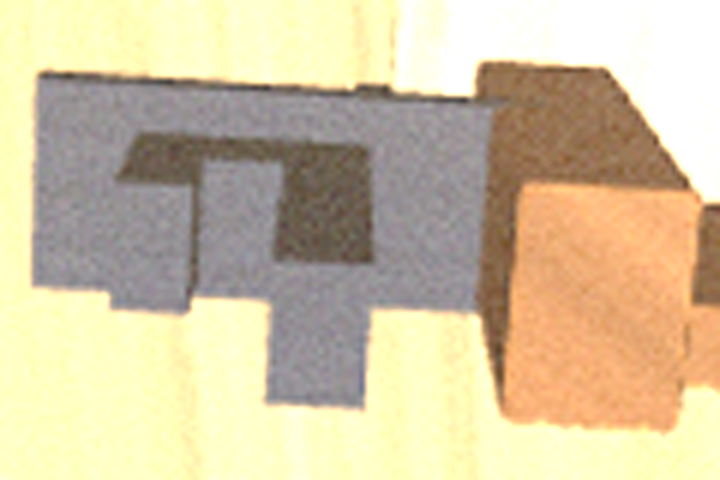

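```bash
cat > m.py <<'E'
from h import *; import json
x=json.load(open("fit.json")); s=Sc(*x[:3]); d=np.load("w1.npz")
import h; h.P=lambda c:(d["K"],d["T"])
for n,u,v,z in [("strikF",119,245,.098),("strikB",191,245,.098),("backF",270,333,.138),("backB",366,333,.138),("back mid",319,335,.138),
 ("strik end -y",152,311,.098),("strik +y",155,183,.098),("post",600,307,.118),("post1",520,185,.118),("post2",697,197,.118),("post3",680,427,.118),("post4",503,418,.118)]:
    w=h.atz("wrist",(225+u/6,160+v/6),z); print(n,np.round(w,4),"guard",np.round(s.G.T@(w-s.o)*1000,1))
# bar end, tab, gate corner
for n,uv,z in [("barend",(98,158),.098),("gate corner in",(160,114),.10)]:
    w=h.atz("wrist",uv,z); print(n,np.round(w,4))
print(s.bar(x[3],0,.195,.008),s.gate(x[3],[-.009,-.24,.1]),s.gate(x[3],[.009,-.24,.1]))
E
python3 m.py
```

```text
strikF [ 0.5705 -0.0485  0.098 ] guard [ -59.1 -146.9   98. ]
strikB [ 0.5813 -0.0493  0.098 ] guard [ -48.3 -146.9   98. ]
backF [ 0.5943 -0.052   0.138 ] guard [ -35.  -148.7  138. ]
backB [ 0.607  -0.0529  0.138 ] guard [ -22.4 -148.7  138. ]
back mid [ 0.6008 -0.0527  0.138 ] guard [ -28.6 -149.   138. ]
strik end -y [ 0.5745 -0.0591  0.098 ] guard [ -54.4 -157.2   98. ]
strik +y [ 0.5768 -0.0394  0.098 ] guard [ -53.4 -137.4   98. ]
post [ 0.64   -0.0573  0.118 ] guard [  10.9 -151.   118. ]
post1 [ 0.6295 -0.0389  0.118 ] guard [  -0.8 -133.3  118. ]
post2 [ 0.654  -0.0423  0.118 ] guard [  23.9 -135.1  118. ]
post3 [ 0.6508 -0.0761  0.118 ] guard [  22.9 -168.9  118. ]
post4 [ 0.6255 -0.0729  0.118 ] guard [  -2.5 -167.5  118. ]
barend [ 0.4469 -0.0014  0.098 ]
gate corner in [0.5075 0.0314 0.1   ]
[ 0.44138295 -0.00196424  0.098     ] [0.49385994 0.03959494 0.1       ] [0.50808391 0.02856413 0.1       ]
```

```bash
cat > fit2.py <<'E'
from h import *; import h
from scipy.optimize import least_squares
import json
d=np.load("w1.npz"); oP=h.P
h.P=lambda c:(d["K"],d["T"]) if c=="wrist" else oP(c)
c=lambda u,v:(165+u/4,200+v/4)
def model(x):
    s=Sc(*x[:3]); th=x[3]; b=np.r_[x[8:10],0]
    T=[(s.guard([x[4],.152,.118]),c(32,63)),(s.guard([x[5],-.150,.118]),c(667,90)),
     (s.guard([x[6],.170,.09]),(190,78)),(s.guard([x[6],-.170,.09]),(353,92.5)),
     (s.gate(th,[0,0,.1]),c(77,84)),(s.gate(th,[.009,-.24,.1]),c(490,372)),(s.gate(th,[-.009,-.24,.1]),c(470,397)),
     (s.bar(th,0,.195,.008),c(560,512)),(s.bar(th,0,.09,.066),c(375,376))]
    k=x[7]
    W=[(s.gate(th,[.009,-.24,.1]),(198,90)),(s.gate(th,[-.009,-.24,.1]),(163,75)),(s.bar(th,0,.195,.008),(98,156)),
     (s.guard([x[5],-.15,.118]),(325,211.2)),(s.guard([-.025+k-.0125,-.15,.098]),(250.7,200.8)),(s.guard([-.025+k+.0125,-.15,.138]),(278.2,215.8))]
    return [("top",p,u) for p,u in T]+[("wrist",p+b,u) for p,u in W]
f=lambda x:np.concatenate([proj(cc,p)-np.array(u) for cc,p,u in model(x)]+[x[8:10]*300])
r=least_squares(f,[.63,.09,-.1,.6,0,0,.3,-.01,0,0],loss="soft_l1")
print(np.round(r.x,4),np.round(r.fun[:-2].reshape(-1,2),1).tolist()); json.dump(list(r.x),open("fit.json","w"))
s=Sc(*r.x[:3]); th=r.x[3]
print("tab",s.bar(th,0,.09,.052),"slot angle",-r.x[7]/.28)
E
python3 fit2.py
```

```text
[ 6.360e-01  9.230e-02 -1.273e-01  5.528e-01 -0.000e+00  7.400e-03
  2.879e-01 -2.010e-02  1.620e-02  5.000e-04] [[-0.0, -0.0], [0.8, 5.8], [-3.3, -0.2], [0.7, 0.1], [2.1, -2.8], [0.3, -1.1], [-0.6, 0.3], [-0.6, 0.3], [-0.7, -0.5], [-17.2, 24.8], [-1.0, 26.9], [11.5, -0.9], [0.5, -0.5], [0.2, -0.2], [-0.1, -1.0]]
tab [0.50728697 0.08150648 0.142     ] slot angle 0.07186909403887386
```

```bash
sed -i 's/W=\[(s.gate(th,\[.009,-.24,.1\]),(198,90)),(s.gate(th,\[-.009,-.24,.1\]),(163,75)),/W=[/; s/(98,156)/(98,157)/' fit2.py; python3 fit2.py
```

```text
[ 6.325e-01  9.420e-02 -1.310e-01  5.350e-01  3.100e-03  2.210e-02
  2.917e-01 -5.100e-03  5.300e-03  1.000e-04] [[-0.7, -0.1], [0.6, 0.2], [-3.4, -0.5], [0.6, 0.4], [1.2, -1.2], [0.4, -1.0], [-0.3, 0.5], [0.1, 0.3], [-0.5, 0.1], [-0.4, 0.8], [0.1, -0.0], [0.2, 0.0], [-0.1, -0.6]]
tab [0.5062595  0.08124567 0.142     ] slot angle 0.01818093554405673
```

Yaw −0.13 is also confirmed by the post and striker edges in the wrist view, so the fit is consistent and the expected slot angle is about 0.02. Next: grasp and lift.

```bash
cat >> h.py <<'E'
import json
X=json.load(open("fit.json")); S=Sc(*X[:3]); TH0=X[3]
def tabpose(th,la,dz=0):
    p=S.bar(th,la,.09,.052); return list(p+[0,0,dz]),list(S.quat(th,la))
def rep(th,tag=""):
    n=S.G@rz(-th); F=n.T@np.array(read_ft_force())
    print(tag,round(read_time_s(),2),"F gate frame",np.round(F,1),"gap",round(read_finger_gap()*1000,1),"p",np.round(read_eef_pos(),4)); return F
E
python3 - <<'E'
from h import *
move_gripper(.05,25)
p,q=tabpose(TH0,0,.06); move_ptp(p,q); save("wrist","w2")
for e in tip_of("wrist","tab")[:1]: print(e["at"],proj("wrist",S.bar(TH0,0,.09,.052)),np.round(atz("wrist",e["at"],.142),4),p)
rep(TH0)
p,q=tabpose(TH0,0); movel(p,q,speed=.08); rep(TH0,"down")
move_gripper(0,25); rep(TH0,"grip")
E
```

```text
[284.4, 241.4] [278.50521628 239.31093509] [0.5081 0.0782 0.142 ] [np.float64(0.5062594961182745), np.float64(0.08124566570155742), np.float64(0.20199999999999999)]
 4.76 F gate frame [ 0.5 -0.5  0.5] gap 50.2 p [0.5082 0.08   0.203 ]
down 5.66 F gate frame [-0.8  0.   0.2] gap 50.0 p [0.5067 0.0814 0.1423]
grip 6.07 F gate frame [0.4 0.2 2. ] gap 13.4 p [0.5067 0.0813 0.1427]
```

View pics/w2.png

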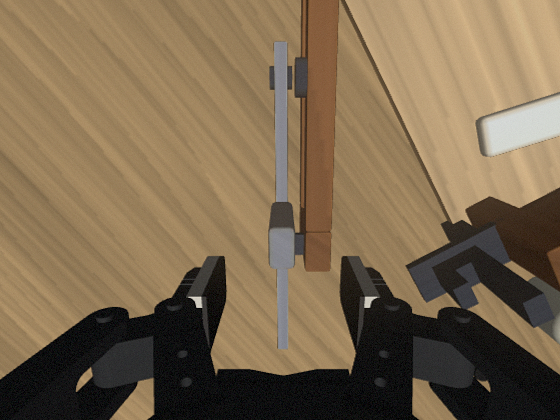

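The view before the descent shows the bar vertical at column ~282, centred between the jaws. The grip closed at 13.4 mm, so the tab is held. Now lift, then swing.

Run:
```python
from h import *
for la in (.06,.12,.18):
    movel(*tabpose(TH0,la),speed=.05); rep(TH0,f"lift {la}")
for th in np.linspace(TH0,.12,7)[1:]:
    movel(*tabpose(th,.18),speed=.08); F=rep(th,f"th {th:.3f}")
    if np.abs(F[:2]).max()>10: print("STOP"); break
save("wrist","w3")
```

```text
lift 0.06 6.34 F gate frame [-1.1 -2.4  1.8] gap 13.6 p [0.5076 0.0838 0.1468]
lift 0.12 6.62 F gate frame [-2.3 -2.9  0.6] gap 13.6 p [0.5096 0.0864 0.1517]
lift 0.18 6.89 F gate frame [-2.7 -2.9  1.5] gap 13.7 p [0.512  0.0894 0.1566]
th 0.466 7.21 F gate frame [-0.3 -1.8 -1.4] gap 13.4 p [0.522  0.08   0.1568]
th 0.397 7.53 F gate frame [-0.6 -2.4 -1.3] gap 13.8 p [0.5321 0.0719 0.1569]
th 0.327 7.84 F gate frame [-0.2 -2.7 -2.8] gap 13.9 p [0.5428 0.0643 0.157 ]
th 0.258 8.16 F gate frame [ 0.4 -2.7 -3.1] gap 13.7 p [0.554  0.0574 0.1571]
th 0.189 8.47 F gate frame [ 0.2 -2.2 -3.3] gap 13.8 p [0.5657 0.0513 0.1571]
th 0.120 8.79 F gate frame [-0.  -3.8 -2.3] gap 13.7 p [0.5779 0.046  0.1572]
```

View pics/w3.png

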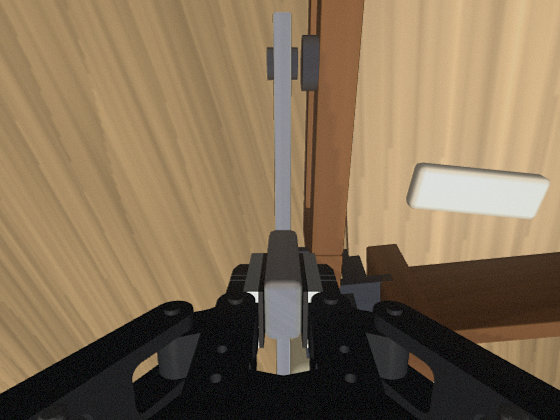

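The bar is lifted and held, forces are small, and the gate is nearly shut with the keeper just ahead. Now a light feel for the back stop.

Run:
```python
from h import *
def fx(th): return (rz(-th).T@S.G.T@np.array(read_ft_force()))
th=.12;base=None;log=[]
for th in list(np.arange(.11,.05,-.01))+list(np.arange(.05,-.075,-.004)):
    movel(*tabpose(th,.18),speed=.03)
    f=np.mean([fx(th) for _ in range(3)],0); log.append((round(th,3),np.round(f,1).tolist()))
    if base is None: base=f[0]
    if f[0]-base<-4: print("CONTACT"); break
print(*log,sep="\n"); rep(th); save("scene","s1"); json.dump(th,open("th.json","w"))
c=cv2.imread("pics/s1.png")[120:270,220:400]; cv2.imwrite("pics/s1c.png",cv2.resize(c,None,fx=4,fy=4,interpolation=cv2.INTER_CUBIC))
```

```text
CONTACT
(np.float64(0.11), [-0.4, -3.4, -3.5])
(np.float64(0.1), [-1.1, -2.8, -3.7])
(np.float64(0.09), [-1.5, -2.2, -2.7])
(np.float64(0.08), [-0.9, -3.4, -3.6])
(np.float64(0.07), [-1.5, -3.9, -4.1])
(np.float64(0.06), [-0.7, -2.5, -3.8])
(np.float64(0.05), [-0.4, -3.1, -3.4])
(np.float64(0.046), [-2.6, -3.0, -3.9])
(np.float64(0.042), [-2.2, -2.9, -3.8])
(np.float64(0.038), [-2.3, -4.2, -3.8])
(np.float64(0.034), [-1.4, -4.0, -3.9])
(np.float64(0.03), [-3.2, -3.3, -4.1])
(np.float64(0.026), [-1.5, -4.2, -3.2])
(np.float64(0.022), [-1.9, -2.4, -3.7])
(np.float64(0.018), [-2.0, -2.6, -3.7])
(np.float64(0.014), [-1.4, -2.5, -4.1])
(np.float64(0.01), [-1.3, -1.7, -5.0])
(np.float64(0.006), [-1.9, -2.6, -3.9])
(np.float64(0.002), [-1.8, -3.9, -4.0])
(np.float64(-0.002), [-2.0, -3.1, -4.8])
(np.float64(-0.006), [-3.4, -3.3, -3.5])
(np.float64(-0.01), [-5.4, -2.5, -2.4])
 14.34 F gate frame [-5.4 -2.5 -2.4] gap 13.5 p [0.6009 0.0385 0.1573]
```

View pics/s1c.png

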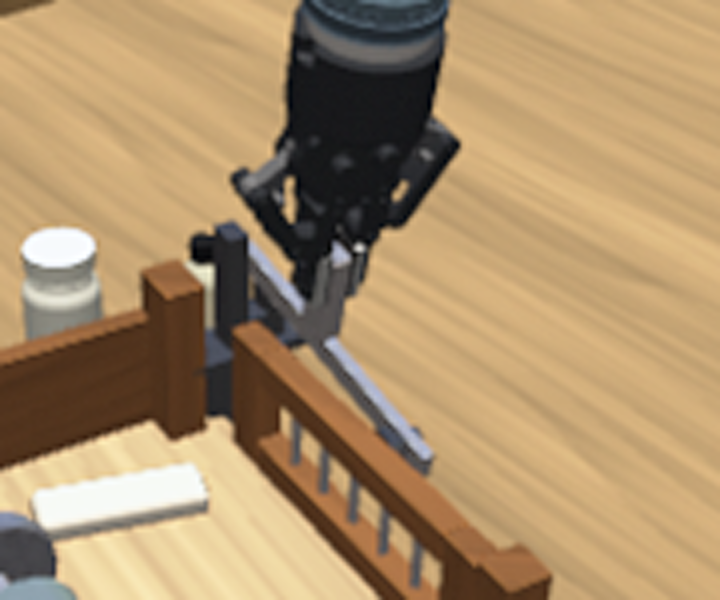

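The scene crop shows the raised bar against the back stop, past the striker. Contact starts at about th = −0.003, so I back off roughly 0.009–0.012 to mid-slot and lower while watching the force.

Run:
```python
from h import *
def f3(th): return np.mean([rz(-th).T@S.G.T@np.array(read_ft_force()) for _ in range(3)],0)
for th in (-.004,.003,.010):
    movel(*tabpose(th,.18),speed=.02); print(th,np.round(f3(th),1))
b=f3(th)
for la in np.arange(.165,-.001,-.015):
    movel(*tabpose(th,la),speed=.03); f=f3(th); print(round(la,3),np.round(f,1),np.round(read_eef_pos()[2],4))
    if f[2]-b[2]>6 or abs(f[0]-b[0])>6: print("STOP"); break
rep(th); save("scene","s2")
c=cv2.imread("pics/s2.png")[120:270,220:400]; cv2.imwrite("pics/s2c.png",cv2.resize(c,None,fx=4,fy=4,interpolation=cv2.INTER_CUBIC))
```

```text
-0.004 [-2.6 -4.  -3.2]
0.003 [-0.2 -2.1 -4.6]
0.01 [-0.5 -2.8 -4.5]
0.165 [-1.3 -3.2 -3.3] 0.1563
0.15 [-0.8 -1.9 -2.4] 0.1552
0.135 [-1.2 -2.4 -0.8] 0.1539
0.12 [-1.5 -1.2 -1. ] 0.1526
0.105 [-2.  -2.2 -0.9] 0.1513
0.09 [-1.6 -2.  -1.2] 0.15
0.075 [-0.2 -0.9 -0.5] 0.1487
0.06 [-0.8 -0.7  0. ] 0.1474
0.045 [-0.4 -0.3 -0.7] 0.1461
0.03 [ 0.1 -0.9 -1.7] 0.1447
0.015 [-0.3 -0.6 -0.2] 0.1434
0.0 [-0.3  0.1  3. ] 0.1428
STOP
 18.14 F gate frame [-0.3  0.1  3. ] gap 13.6 p [0.5972 0.029  0.1428]
```

View pics/s2c.png

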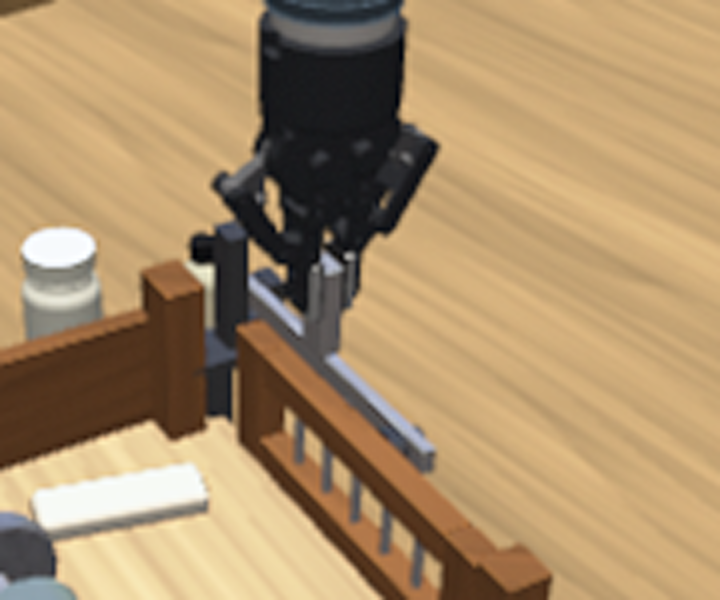

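The bar is level, with the tab back at its 142.8 mm seated height and 3 N of floor contact, and it passed the striker height without resistance. Release and retreat.

Run:
```python
from h import *
th=.010
move_gripper(.04); rep(th,"open")
p,q=tabpose(th,0,.09); movel(p,q,speed=.1)
d=S.G@np.array([-.02,0,0]); k=S.guard([-.03,-.128,0]); 
move_ptp([k[0],k[1],.28],list(S.quat(0,0))); pause(.3); rep(th,"away")
save("wrist","w4")
print(proj("wrist",S.bar(th,0,.195,.008)),[(e["at"],e["confidence"]) for e in tip_of("wrist","bar_end")[:1]])
save("scene","s3")
c=cv2.imread("pics/w4.png")[110:260,190:370]; cv2.imwrite("pics/w4c.png",cv2.convertScaleAbs(cv2.resize(c,None,fx=4,fy=4,interpolation=cv2.INTER_CUBIC),alpha=1.8))
```

```text
open 18.57 F gate frame [-0.7 -0.8 -0.5] gap 40.2 p [0.5964 0.0284 0.1416]
away 20.32 F gate frame [ 0.3 -0.1  0.3] gap 40.3 p [ 0.5855 -0.0273  0.2789]
[285.56317017 242.20092348] [([289.4, 239.4], 0.94)]
```

View pics/w4c.png

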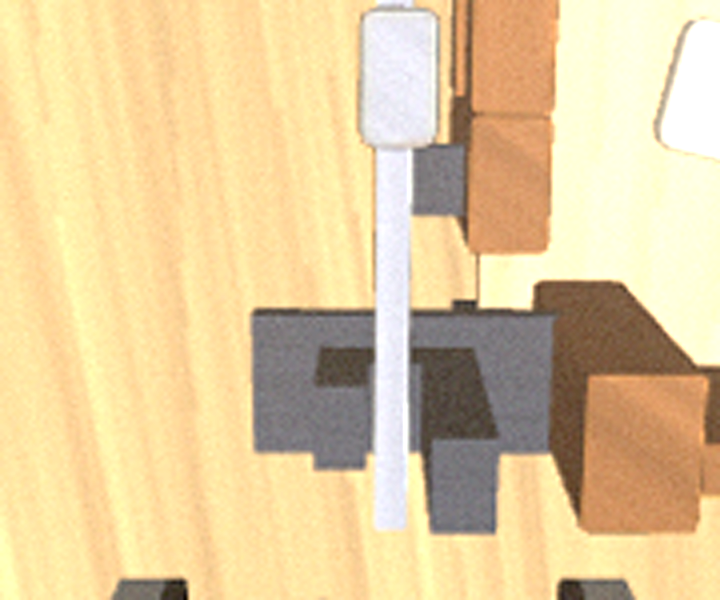

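The final view shows the bar at columns 375–408, lying between the striker (315–367) and the back stop (430–497), so it is in the slot. The gripper is clear, so I'm handing in.

Run:
```python
from h import *
sign_off(); print(read_time_s())
```

```text
the job is handed in; nothing more can be done
the job is handed in; nothing more can be done
```

The gate is shut and latched, and I handed the job in with the arm clear, at about 20.5 s of the 38 s allowed.

**What I did:** I gripped the thumb tab with 25 N and lifted the bar to 0.18 rad. I swung the gate shut with the bar above the striker and felt the back stop with about 4 to 5 N of push at the tab. I then backed off to mid-slot (gate angle about +0.01), lowered the bar under force watch, and let go.

**Last checks:**
- **Seating:** The tab returned to the height it had when gripped with the bar level (142.7 mm then, 142.8 mm now). The bar met no resistance while passing the striker's height. My force watch stopped the lowering only at its last, level step, with about 3 N of upward force as the bar bottomed.
- **Position:** After release, the wrist picture shows the bar lying between the striker and the back stop.
- **Robot clear:** The force reading is back to about 0 N and the gripper is away from everything.
- **Other things on the bench:** I touched none of them knowingly, but I did not re-measure their positions.

**What disagreed:** My first fit put the guard's yaw at −0.07 rad. The walls, post and striker edges gave −0.13, which I used. Sight put the slot's middle at gate angle 0.018, while touch put it at about 0.006 to 0.009. I followed touch.

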